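# Proof-pull a keyhole hanger bracket on the bench pull gauge

### The arm

A 6-joint arm with a two-finger parallel gripper is mounted at the origin on a cart in front of the work surface, level with it; the furniture and walls round the work are solid. World frame = base frame: x ahead of the robot, y to its left, z up, the work surface at z = 0. Lengths are in m, angles in rad, forces in N, time in s.
With the tool pointing down it reaches from about 0.3 to 0.775 m from the base axis. Payload 14.6 kg.
Tool frame: the origin (TCP) lies midway between the tips of the shut fingers; the grasp point (between the pads) lies 19 mm behind it; z points along the fingers, y is the line along which they close (so a half turn about z gives the same grasp; the last joint's range is limited). The gripper opens to 94 mm and grips with 3 to 60 N. Pads are 16 mm wide; open, the fingers measure 119 mm over their backs; the gripper's body (75 mm by 177 mm) begins 78 mm behind the grasp point.
Start: joints at [-1.367, 0.3, 1.521, -0, 1.321, -0.067], TCP at [0.147, -0.53, 0.205] pointing down, gripper open.
Joint ranges: [-3.03, 3.03], [-0.79, 2.21], [0.23, 2.52], [-1.04, 4.18], [0, 3.07], [-2.55, 2.55]. Speed limits (rad/s): [2.22, 2.22, 2.57, 3.14, 3.14, 3.14].

### API

Orientations are given as [roll, pitch, yaw] about the fixed x, y, z axes, in that order (R = Rz(yaw) Ry(pitch) Rx(roll)).
In Python, from station import * gives the robot as it stands.
- The arm moves only by the tool send_rows, never from a script. Its argument "targets" is a list of rows, each an object of numbers: "x", "y", "z": the shift along the world's x, y, z in units of 0.2 m (1.0 is 0.2 m); "spin": the turn about the world's z in units of pi/2 rad (1.0 is pi/2 rad); "claw": the finger opening in mm, from 0 to 94. A call has 1 to 20 rows; each row shifts and turns the commanded pose from where the row before left it; what a row does not reach is not made up. A row lasts 1/10 s, in which the tool goes at most 50 mm and 8.59 degrees, less where a joint would pass 70% of its speed; a pose out of reach is approached as far as the arm can. A call with a number of a shift or a turn outside -1 to 1 is refused whole. A call with a gripper value outside its range is refused whole. The fingers move at their own pace and stop on an object; "force" is the grip in N (left out, the last holds). Time passes only in rows, so rows that do not move let the fingers close. It gives the time, the measured TCP pose, the force, the opening and the grip force at its end, in the units of the state.
- get_obs(): the state, without advancing time (a new reading comes with each control period).
- camera(name): name is "side" or "top"; returns the picture (480x640x3 uint8, blue, green, red); there is no depth.
- camera_model(name): a dict with "fovy" (degrees; the focal length in pixels is half the picture's height over the tangent of half this angle, whatever the lens; pixels are square), "cx", "cy" (the principal point, pixels), "dist" ([k1, k2, p1, p2, k3] as OpenCV has them; the pictures are not rectified), "T" (4x4, takes a point from camera to world coordinates). Camera axes: x right, y down, z forward; pixel columns grow to the right and rows downward; lengths in m; the calibration is good to about 2 mm. A picture is of the moment at which its call begins. camera_model takes no time and is no camera call.
- hand_in(): hands the job in; it is judged then, once.
The state is a dict: "time_s": time; "qpos": joint angles; "joint_vel": joint speeds; "tau": joint torques, N m; "ee_pos": TCP position; "eef_rot": TCP orientation; "force": force on the tool from outside, world axes, zero at the start; "moment": the same for the moment, N m; "grip_width": finger opening in m; "grip_force": force on a finger pad.
Only numpy, scipy, OpenCV 4.12 (cv2) and the standard library are available. Lean on these libraries where they do the work, as an engineer would, in place of code of your own. Each camera call takes 0.05 s, during which the arm holds its last target. There are 200 camera calls.

### The job

Proof-test the hanger bracket before it goes up in the shop: press the large end of its keyhole over the stud on the pull gauge without forcing it, draw it towards you so that the stud locks into the narrow slot, and keep pulling until the red pointer is level with the yellow rider; hold it there for about two seconds without pulling noticeably past the rider. Then ease the gauge back to zero with the bracket still on the stud, never letting it snap back, lift the bracket off and set it down upright in the green tray. Leave the yellow rider and the other things on the worktop as they are.

Things in the scene. Friction and masses are not known exactly. Their poses are not given: they have to be found in the camera images.
- bracket_grip (a point): Hanger bracket (loose, 0.12 kg): dark steel plate 4 thick, 44 wide (y), blue upright grip at one end. This point: centre of the grip, 28 above the plate's underside; the grip is 14 thick (x) by 36 wide (y), its top 48 above the underside. From here the plate runs along +x from -8 to +86; z up. It starts lying plate down on the worktop, +x pointing roughly away from the robot.
- keyhole_large (a point): Centre of the large end of the bracket's keyhole, half-way through the plate (2 above its underside), 55 along the bracket's +x from the grip. The opening is 19 across (clear of the 16 mm stud head by 1.5 all round); a slot 11 wide runs from it in +x. Axes as the bracket's.
- slot_end (a point): Where the stud's centre sits when it has been drawn to the closed end of the narrow slot: 17 along +x from the centre of the large end, half-way through the plate. Axes as the bracket's.
- pull_gauge: Bench pull gauge fixed to the worktop: grey base 200 x 110 with a blue spring barrel. Origin on the worktop straight below the stud when the gauge is at zero. +x points along the barrel, away from the robot; the drawbar is pulled along -x. Beside it at y = -42 a scale rail; its rider reaches up to z = 55. 51 beyond the stud (+x) stands a guide, up to z = 59.
- stud_neck (a point): Middle of the stud's exposed neck (moves with the drawbar), 52 above the worktop. Neck 8 in diameter, from the drawbar's flat top (4 below this point) to the brass head's underside (4 above); head 16 in diameter, 5 high, rim chamfered, top 9 above this point. A plate over the head rests on the drawbar, its mid-plane 2 below this point; in the slot it can lift 4. Axes as the gauge's.
- drawbar (a joint): How far the drawbar is drawn out: 0 at zero, m, grows towards the robot (gauge -x), stops at 0.056. A spring of 200 N/m pulls it home with 2 N at zero (10 N at 0.040), plus about 0.4 N friction.
- rider (a joint): Setting of the yellow rider on the scale, m, same direction as drawbar: the red pointer is level with it when drawbar equals rider. Set between 0.022 and 0.042; stays where it is (4 N friction).
- pointer_tip (a point): Tip of the red pointer, carried by the drawbar: 40 behind the stud (+x) and 47 to its -y side, 46 above the worktop. Axes as the gauge's.
- rider_mark (a point): Mark on the yellow rider to be reached by the pointer tip. The pointer is level with it when both have the same position along the gauge's x. Axes as the gauge's.
- tray: Green open tray fixed to the worktop, 160 x 160, 18 high, walls 4 and floor 4 thick. Origin at the centre of its underside, z up.
- vial_green: Bystander: clear vial with green cap, 25 diameter, 58 high; origin centre of underside.
- vial_red: Bystander: brown vial with red cap, 25 diameter, 58 high; origin centre of underside.
- dropper: Bystander: small pale bottle, 51 diameter, 106 high; origin centre of underside.
- plaster: Bystander: roll of plaster, 50 diameter, 25 high; origin centre of underside.
- ampoules: Bystander: small carton tray of ampoules, 58 x 118 x 12; origin centre of underside.

How it is judged:
On the way, in this order (a step that is already met when the one before it is completed fails the run):
1. the keyhole is over the stud and drawn into the narrow slot (stud neck within 6 mm of the slot's end) (distance between slot_end and stud_neck below 0.006 m), for 0.1 s.
2. with the stud in the slot's end the pointer stands level with the rider (within 3 mm) for 1.2 s (distance between slot_end and stud_neck below 0.006 m and x of pointer_tip in the frame of rider_mark between -0.003 and 0.003 m), for 1.2 s.
3. the gauge is eased back to zero (under 3 mm) with the bracket still on the stud (value of joint drawbar below 0.003 m and distance between slot_end and stud_neck below 0.024 m), for 0.1 s.
At the end, for the whole second after the job is handed in: The bracket stands upright, plate flat on the floor of the green tray (within 0.1 rad, slot end less than 13 mm above the tray's underside, grip and slot end inside the walls), and the gauge is at zero (under 3 mm) (x of bracket_grip in the frame of tray between -0.072 and 0.072 m and x of slot_end in the frame of tray between -0.072 and 0.072 m and y of bracket_grip in the frame of tray between -0.072 and 0.072 m and y of slot_end in the frame of tray between -0.072 and 0.072 m and z of slot_end in the frame of tray below 0.013 m and angle between bracket_grip's own z axis and vertical below 0.1 rad and value of joint drawbar below 0.003 m); the robot touches nothing.
It fails at once if the gauge is pulled more than 7 mm past the rider (x of pointer_tip in the frame of rider_mark below -0.007 m).
It fails at once if the drawbar snaps back (faster than 0.25 m/s) (velocity of joint drawbar below -0.25 m/s).
It fails at once if the bracket is forced on the gauge (over 40 N) (contact force between bracket and pull_gauge above 40 N).
It fails at once if the yellow rider is shifted by more than 4 mm (distance of rider_mark from where it was at the start of the episode above 0.004 m).
It fails at once if another thing on the worktop is shifted by more than 30 mm or knocked over (distance of any of vial_green, vial_red, dropper, plaster, ampoules from where it was at the start of the episode above 0.03 m or angle between any of vial_green, vial_red, dropper, plaster, ampoules's own z axis and vertical above 0.5 rad).
It also fails if it takes over 61 s, if anything falls off the work surface, if the arm or the gripper's body presses on something with over 40 N, if the wrist force passes 120 N, or if a joint passes its speed limit or range.

## Working session

There is one attempt and no reset: what is moved stays moved. The work goes in short steps, Python scripts to look and compute and a tool call to move; the robot and the scene stay as the last step left them, time stands still between calls to the robot, and variables do not carry over. Pictures are saved under pics/ and viewed, at most 10 in all, crops included, and the job is handed in when it is done.

Besides the shell and the picture viewer there is one more tool, called after "Emit:" as name(argument=value, ...), one argument or row to a line, values as JSON. send_rows: Moves the arm, as the interface text tells. Its arguments: {"type":"object","properties":{"targets":{"type":"array"},"force":{"type":"number"}},"required":["targets"]}

```bash
mkdir -p pics
python3 - <<'E'
from station import *
import cv2
for n in("side","top"):
    im=camera(n); cv2.imwrite(f"pics/{n}0.png",im); m=camera_model(n); print(n,m)
o=get_obs(); print(o)
E
```

```text
side {'fovy': 45.51668912940004, 'cx': 307.14819614174763, 'cy': 237.26713394382622, 'dist': array([-0.04068667,  0.        ,  0.        ,  0.        ,  0.        ]), 'T': array([[ 0.80014088, -0.37608768,  0.46726078,  0.02262207],
       [-0.59975688, -0.49107721,  0.63177121, -0.72897927],
       [-0.00814025, -0.78574884, -0.61849212,  0.80166356],
       [ 0.        ,  0.        ,  0.        ,  1.        ]])}
top {'fovy': 56.721908677813225, 'cx': 316.69411284678444, 'cy': 238.42063108081175, 'dist': array([-0.05740021,  0.        ,  0.        ,  0.        ,  0.        ]), 'T': array([[ 0.01127828, -0.99395329,  0.10922297,  0.44536164],
       [-0.99992952, -0.01161591, -0.00245538, -0.02053394],
       [ 0.00370926, -0.10918758, -0.99401424,  1.0779004 ],
       [ 0.        ,  0.        ,  0.        ,  1.        ]])}
{'time_s': 0.1, 'qpos': array([-1.36659491e+00,  3.00427847e-01,  1.52150769e+00, -2.47510051e-05,
        1.32068470e+00, -6.65554739e-02]), 'joint_vel': array([-0.00036031, -0.00118854, -0.00021977, -0.00018571,  0.00110562,
        0.00119013]), 'tau': array([ 8.10803540e-04, -5.32642221e+01, -3.53286660e+01,  7.08608679e-02,
        2.34606833e-02, -6.31309695e-05]), 'ee_pos': array([ 0.14707164, -0.52973511,  0.2049411 ]), 'eef_rot': array([-3.14056575e+00, -4.44193800e-05,  2.70763007e-01]), 'force': array([0.18183444, 0.79924427, 0.40910096]), 'moment': array([-0.06830985, -0.00602052, -0.05725952]), 'grip_force': 0.0, 'grip_width': 0.09377438120707936}
```

View pics/side0.png

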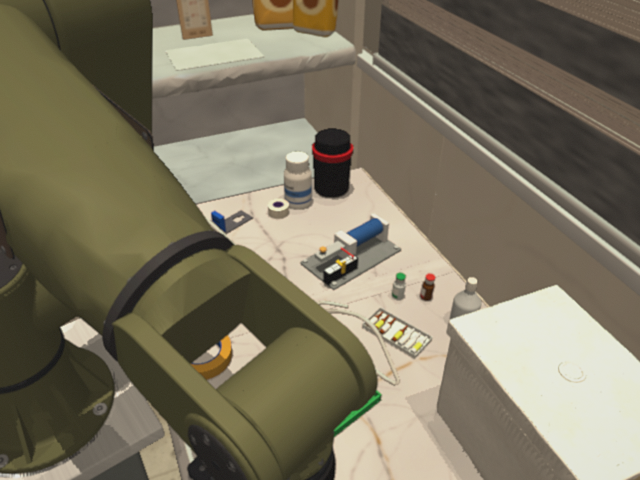

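View pics/top0.png

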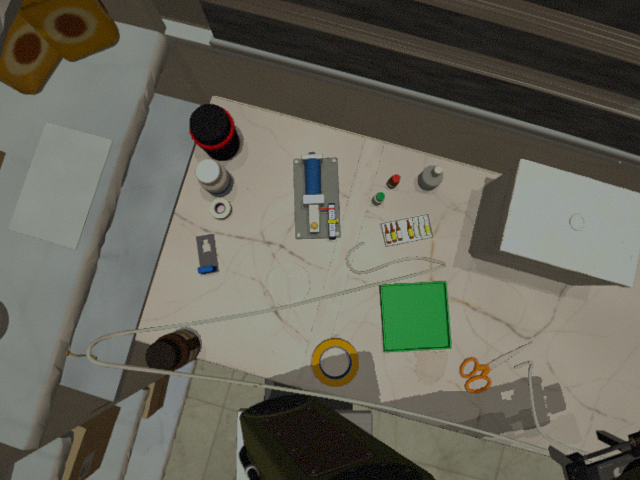

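The top view shows the bracket (grip ≈(207,269)), the gauge (stud ≈(314,227), rail ≈(332,220)) and the tray (centre ≈(416,316)). The side view shows the bracket at (230,218) and the stud at (322,252). I'll enlarge both.

Run:
```python
import cv2,numpy as np
t=cv2.imread("pics/top0.png"); s=cv2.imread("pics/side0.png")
def c(im,x,y,w,h,k): return cv2.resize(im[y:y+h,x:x+w],None,fx=k,fy=k,interpolation=cv2.INTER_CUBIC)
# each 400x300 tile: 50x... k=8
a=c(t,185,225,50,60,8)   # bracket
b=c(t,293,190,50,60,8)   # gauge
cv2.imwrite("pics/c1.png",np.hstack([a,b]))
a=c(s,200,195,60,50,6.5); b=c(s,300,215,60,75,6.5)
H=max(a.shape[0],b.shape[0]); a=cv2.copyMakeBorder(a,0,H-a.shape[0],0,0,cv2.BORDER_CONSTANT)
cv2.imwrite("pics/c2.png",np.hstack([a,b])); print(a.shape,b.shape)
```

```text
(488, 390, 3) (488, 390, 3)
```

View pics/c1.png

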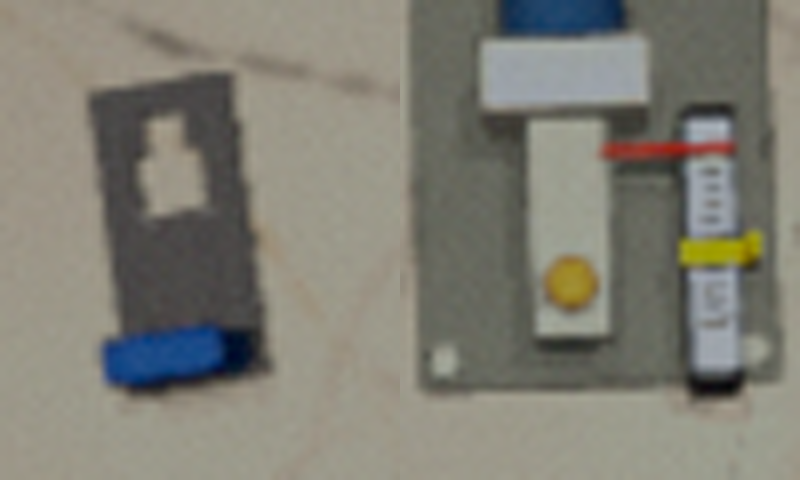

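View pics/c2.png

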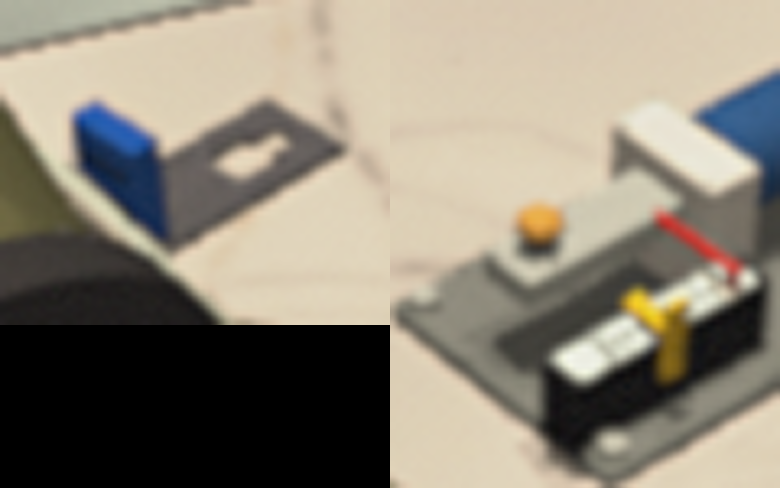

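The crops show these points:
- **Top crop:** grip top centre ≈(165,357), large hole ≈(175,184), stud head (571,282), pointer (734,150), rider bar centre (712,250).
- **Side crop:** grip top ≈(117,126), hole ≈(245,160), stud head ≈(540,219), pointer tip (738,272).

Next I'll triangulate them.

```bash
cat > h.py <<'E'
import numpy as np,cv2
from station import *
M={n:camera_model(n) for n in("side","top")}
def K(m):
    f=240/np.tan(np.radians(m["fovy"])/2); return np.array([[f,0,m["cx"]],[0,f,m["cy"]],[0,0,1]])
def ray(n,uv):
    m=M[n]; p=cv2.undistortPoints(np.array([[uv]],float),K(m),m["dist"])[0,0]
    d=m["T"][:3,:3]@np.array([*p,1]); return m["T"][:3,3],d/np.linalg.norm(d)
def atz(n,uv,z):
    o,d=ray(n,uv); return o+d*(z-o[2])/d[2]
def tri(a,b):
    o1,d1=ray("top",a);o2,d2=ray("side",b)
    s=np.linalg.lstsq(np.c_[d1,-d2],o2-o1,rcond=None)[0]
    p,q=o1+s[0]*d1,o2+s[1]*d2; return (p+q)/2,np.linalg.norm(p-q)
def proj(n,P):
    m=M[n]; Ti=np.linalg.inv(m["T"]); r=cv2.Rodrigues(Ti[:3,:3])[0]
    return cv2.projectPoints(np.array(P,float).reshape(-1,1,3),r,Ti[:3,3],K(m),m["dist"])[0][:,0]
def un(c,off,k): return [(c[0]+.5)/k-.5+off[0],(c[1]+.5)/k-.5+off[1]]
E
python3 - <<'E'
from h import *
np.set_printoptions(precision=4,suppress=True)
A=lambda x,y:un((x,y),(185,225),8)
B=lambda x,y:un((x-400,y),(293,190),8)
C=lambda x,y:un((x,y),(200,195),6.5)
D=lambda x,y:un((x-390,y),(300,215),6.5)
print("grip",tri(A(165,357),C(117,126)))
print("hole",tri(A(175,184),C(245,160)))
print("far corner L/R",tri(A(92,94),C(268,98)),tri(A(233,74),C(345,150)))
print("stud",tri(B(571,282),D(540,219)))
print("tip",tri(B(734,150),D(738,272)))
print("rider",tri(B(682,250),D(630,296)))
print("z: grip",atz("top",A(165,357),.048),"hole",atz("top",A(175,184),.004),"stud",atz("top",B(571,282),.061))
print("tip",atz("top",B(734,150),.046),"rider",atz("top",B(712,250),.055),atz("top",B(712,250),.046))
print("cornersz",[atz("top",A(*c),.004) for c in((92,94),(233,74),(268,368))])
print("gauge base corners",[atz("top",p,.01) for p in((293,158),(338,157),(341,238),(296,239))])
print("drawbar L/R edges",[atz("top",B(*c),.048) for c in((526,120),(607,120),(535,337),(610,337))])
print("tray",[atz("top",p,.018) for p in((380,284),(449,281),(451,350),(384,352))])
E
```

```text
grip (array([0.4841, 0.2353, 0.0452]), np.float64(0.0006398673743276763))
hole (array([0.5382, 0.2455, 0.0003]), np.float64(0.00012011411131956851))
far corner L/R (array([0.5651, 0.272 , 0.0013]), np.float64(0.0007975586382281255)) (array([ 0.5718,  0.2295, -0.0009]), np.float64(0.001134840661756466))
stud (array([ 0.5892, -0.0163,  0.0563]), np.float64(0.00018249595543843463))
tip (array([ 0.6309, -0.0639,  0.0448]), np.float64(0.0004556076017803071))
rider (array([ 0.6009, -0.0485,  0.0402]), np.float64(0.0013614852924736295))
z: grip [0.4837 0.2348 0.048 ] hole [0.5379 0.2446 0.004 ] stud [ 0.5886 -0.0163  0.061 ]
tip [ 0.6305 -0.0637  0.046 ] rider [ 0.5994 -0.0572  0.055 ] [ 0.6007 -0.0575  0.046 ]
cornersz [array([0.5651, 0.2711, 0.004 ]), array([0.5717, 0.2281, 0.004 ]), array([0.4824, 0.2143, 0.004 ])]
gauge base corners [array([0.7618, 0.0376, 0.01  ]), array([ 0.7658, -0.0735,  0.01  ]), array([ 0.5644, -0.0819,  0.01  ]), array([0.5607, 0.0268, 0.01  ])]
drawbar L/R edges [array([ 0.6384, -0.0025,  0.048 ]), array([ 0.6386, -0.0263,  0.048 ]), array([ 0.5741, -0.006 ,  0.048 ]), array([ 0.5744, -0.0278,  0.048 ])]
tray [array([ 0.4546, -0.1749,  0.018 ]), array([ 0.4632, -0.3404,  0.018 ]), array([ 0.3009, -0.3427,  0.018 ]), array([ 0.2956, -0.1841,  0.018 ])]
```

Measured points agree with the given sizes to a few mm. The two-view heights come out consistently about 3–4 mm low:
- **Bracket:** grip (0.484, 0.2355), yaw 0.16.
- **Stud:** (0.589, -0.016), with gauge yaw about 0.04.
- **Rider:** about 29 mm draw.

I'm moving over to the bracket, with the fingers closing along its x.

Emit:
send_rows(
  targets=[
    {"x":0.084,"y":0.19,"spin":0.046,"claw":60},
    {"x":0.084,"y":0.19,"spin":0.046},
    {"x":0.084,"y":0.19,"spin":0.046},
    {"x":0.084,"y":0.19,"spin":0.046},
    {"x":0.084,"y":0.19,"spin":0.046},
    {"x":0.084,"y":0.19,"spin":0.046},
    {"x":0.084,"y":0.19,"spin":0.046},
    {"x":0.084,"y":0.19,"spin":0.046},
    {"x":0.084,"y":0.19,"spin":0.046},
    {"x":0.084,"y":0.19,"spin":0.046},
    {"x":0.084,"y":0.19,"spin":0.046},
    {"x":0.084,"y":0.19,"spin":0.046},
    {"x":0.084,"y":0.19,"spin":0.046},
    {"x":0.084,"y":0.19,"spin":0.046},
    {"x":0.084,"y":0.19,"spin":0.046},
    {"x":0.084,"y":0.19,"spin":0.046},
    {"x":0.084,"y":0.19,"spin":0.046},
    {"x":0.084,"y":0.19,"spin":0.046},
    {"x":0.084,"y":0.19,"spin":0.046},
    {"x":0.084,"y":0.19,"spin":0.046},
  ],
  force=40,
)

```text
schema error: expected keys x, y, z, spin, claw
```

Emit:
send_rows(
  targets=[
    {"x":0.084,"y":0.19,"z":0,"spin":0.046,"claw":60},
    {"x":0.084,"y":0.19,"z":0,"spin":0.046,"claw":60},
    {"x":0.084,"y":0.19,"z":0,"spin":0.046,"claw":60},
    {"x":0.084,"y":0.19,"z":0,"spin":0.046,"claw":60},
    {"x":0.084,"y":0.19,"z":0,"spin":0.046,"claw":60},
    {"x":0.084,"y":0.19,"z":0,"spin":0.046,"claw":60},
    {"x":0.084,"y":0.19,"z":0,"spin":0.046,"claw":60},
    {"x":0.084,"y":0.19,"z":0,"spin":0.046,"claw":60},
    {"x":0.084,"y":0.19,"z":0,"spin":0.046,"claw":60},
    {"x":0.084,"y":0.19,"z":0,"spin":0.046,"claw":60},
    {"x":0.084,"y":0.19,"z":0,"spin":0.046,"claw":60},
    {"x":0.084,"y":0.19,"z":0,"spin":0.046,"claw":60},
    {"x":0.084,"y":0.19,"z":0,"spin":0.046,"claw":60},
    {"x":0.084,"y":0.19,"z":0,"spin":0.046,"claw":60},
    {"x":0.084,"y":0.19,"z":0,"spin":0.046,"claw":60},
    {"x":0.084,"y":0.19,"z":0,"spin":0.046,"claw":60},
    {"x":0.084,"y":0.19,"z":0,"spin":0.046,"claw":60},
    {"x":0.084,"y":0.19,"z":0,"spin":0.046,"claw":60},
    {"x":0.084,"y":0.19,"z":0,"spin":0.046,"claw":60},
    {"x":0.084,"y":0.19,"z":0,"spin":0.046,"claw":60},
  ],
  force=40,
)

```text
time_s: 2.1
ee_pos: [0.4834, 0.2318, 0.2051]
eef_rot: [-3.141, 0.0, 1.719]
force: [0.7, -0.0, 0.5]
grip_width: 0.0599
grip_force: 0.0
```

Emit:
send_rows(
  targets=[
    {"x":0.005,"y":0.02,"z":-0.12,"spin":0.008,"claw":60},
    {"x":0,"y":0,"z":-0.12,"spin":0,"claw":60},
    {"x":0,"y":0,"z":-0.12,"spin":0,"claw":60},
    {"x":0,"y":0,"z":-0.12,"spin":0,"claw":60},
    {"x":0,"y":0,"z":-0.12,"spin":0,"claw":60},
    {"x":0,"y":0,"z":-0.12,"spin":0,"claw":60},
    {"x":0,"y":0,"z":-0.12,"spin":0,"claw":60},
    {"x":0,"y":0,"z":-0.08,"spin":0,"claw":60},
    {"x":0,"y":0,"z":-0.04,"spin":0,"claw":60},
    {"x":0,"y":0,"z":0,"spin":0,"claw":60},
    {"x":0,"y":0,"z":0,"spin":0,"claw":5},
    {"x":0,"y":0,"z":0,"spin":0,"claw":5},
    {"x":0,"y":0,"z":0,"spin":0,"claw":5},
    {"x":0,"y":0,"z":0,"spin":0,"claw":5},
    {"x":0,"y":0,"z":0,"spin":0,"claw":5},
    {"x":0,"y":0,"z":0,"spin":0,"claw":5},
  ],
  force=40,
)

```text
time_s: 3.7
ee_pos: [0.4841, 0.2341, 0.0136]
eef_rot: [3.141, -0.0, 1.728]
force: [-2.3, 0.3, 1.5]
grip_width: 0.0154
grip_force: 1.2
```

Emit:
send_rows(
  targets=[
    {"x":0,"y":0,"z":0,"spin":0,"claw":5},
    {"x":0,"y":0,"z":0,"spin":0,"claw":5},
    {"x":0,"y":0,"z":0,"spin":0,"claw":5},
    {"x":0,"y":0,"z":0.05,"spin":0,"claw":5},
    {"x":0,"y":0,"z":0.1,"spin":0,"claw":5},
    {"x":0,"y":0,"z":0.1,"spin":0,"claw":5},
    {"x":0,"y":0,"z":0.1,"spin":0,"claw":5},
    {"x":0,"y":0,"z":0.1,"spin":0,"claw":5},
    {"x":0,"y":0,"z":0.05,"spin":0,"claw":5},
    {"x":0,"y":0,"z":0,"spin":0,"claw":5},
  ],
  force=40,
)

```text
time_s: 4.7
ee_pos: [0.4847, 0.2343, 0.1148]
eef_rot: [3.139, -0.0, 1.729]
force: [0.8, -0.5, -1.6]
grip_width: 0.0137
grip_force: 40.0
```

Emit:
send_rows(
  targets=[
    {"x":0.01,"y":-0.06,"z":0,"spin":-0.007,"claw":5},
    {"x":0.02,"y":-0.12,"z":0,"spin":-0.007,"claw":5},
    {"x":0.02,"y":-0.12,"z":0,"spin":-0.007,"claw":5},
    {"x":0.02,"y":-0.12,"z":0,"spin":-0.007,"claw":5},
    {"x":0.02,"y":-0.12,"z":0,"spin":-0.007,"claw":5},
    {"x":0.02,"y":-0.12,"z":0,"spin":-0.007,"claw":5},
    {"x":0.02,"y":-0.12,"z":0,"spin":-0.007,"claw":5},
    {"x":0.02,"y":-0.12,"z":0,"spin":-0.007,"claw":5},
    {"x":0.02,"y":-0.12,"z":0,"spin":-0.007,"claw":5},
    {"x":0.02,"y":-0.12,"z":0,"spin":-0.006,"claw":5},
    {"x":0.02,"y":-0.12,"z":0,"spin":-0.006,"claw":5},
    {"x":0.01,"y":-0.06,"z":0,"spin":0,"claw":5},
    {"x":0,"y":0,"z":0,"spin":0,"claw":5},
  ],
)

```text
time_s: 6.0
ee_pos: [0.5278, -0.0313, 0.1126]
eef_rot: [-3.14, -0.0, 1.609]
force: [0.1, 0.7, -2.3]
grip_width: 0.0141
grip_force: 40.0
```

Run:
```python
from h import *
for n in("side","top"): cv2.imwrite(f"pics/{n}1.png",camera(n))
o=get_obs(); print(o["ee_pos"],o["eef_rot"],o["grip_width"],o["grip_force"],o["time_s"],o["force"])
t=cv2.imread("pics/top1.png"); s=cv2.imread("pics/side1.png")
c=lambda im,x,y,w,h,k: cv2.resize(im[y:y+h,x:x+w],None,fx=k,fy=k,interpolation=cv2.INTER_CUBIC)
cv2.imwrite("pics/c3.png",np.hstack([c(t,290,185,60,75,6.5),c(s,290,190,60,75,6.5)]))
```

```text
[ 0.52774352 -0.02961173  0.11295969] [-3.14068533e+00 -3.13252632e-04  1.61045141e+00] 0.01359507562326081 39.981558322906494 6.1 [-0.10100917  0.35582615 -0.8205361 ]
```

View pics/c3.png

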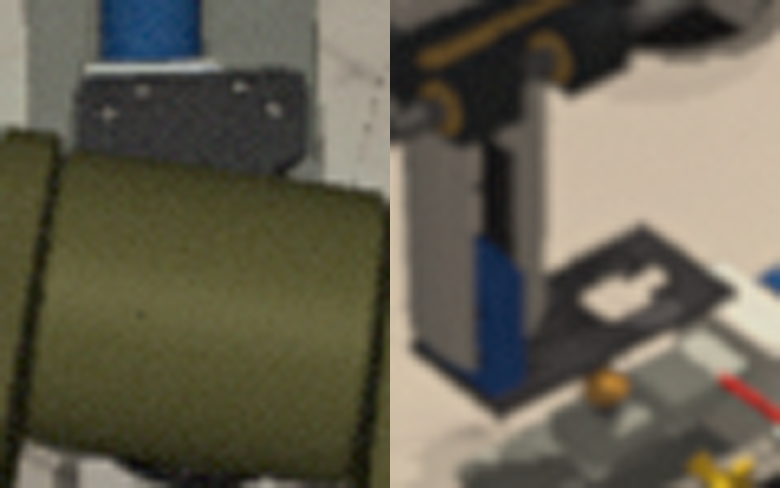

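The arm hides the bracket from the top camera. The side view shows the bracket level in the fingers with its keyhole visible at about crop (622,292), and the stud at (607,388). I'll fit the keyhole and the head to subpixel in the side view alone, so the calibration bias cancels.

```bash
cat > fit.py <<'E'
from h import *
from scipy.optimize import minimize
S=6
def poly(n,P,x0,y0,w,h):
    uv=(proj(n,P)-[x0,y0]+.5)*S-.5
    m=np.zeros((h*S,w*S),np.uint8); cv2.fillPoly(m,[np.round(uv*16).astype(np.int32)],255,cv2.LINE_AA,4); return m/255.
def down(m,w,h,s=.6): return cv2.GaussianBlur(cv2.resize(m,(w,h),interpolation=cv2.INTER_AREA),(0,0),s)
t=np.linspace(0,2*np.pi,60)
a0=np.arcsin(5.5/9.5); A=np.linspace(a0,2*np.pi-a0,50); Bq=np.linspace(-np.pi/2,np.pi/2,20)
KEY=np.r_[np.c_[9.5*np.cos(A),9.5*np.sin(A)],np.c_[17+5.5*np.cos(Bq),5.5*np.sin(Bq)]]/1000
def place(Q,x,y,yaw,z):
    c,s=np.cos(yaw),np.sin(yaw); return np.c_[x+Q[:,0]*c-Q[:,1]*s,y+Q[:,0]*s+Q[:,1]*c,np.full(len(Q),z)]
def keymask(n,p,zb,box):
    x0,y0,w,h=box; x,y,yaw=p
    return down(poly(n,place(KEY,x,y,yaw,zb),*box)*poly(n,place(KEY,x,y,yaw,zb+.004),*box),w,h)
C=lambda r:np.c_[r*np.cos(t),r*np.sin(t)]
def headmask(n,p,z0,box):   # head z0..z0+5 mm with chamfer
    x0,y0,w,h=box; P=np.r_[place(C(.008),*p,0,z0),place(C(.008),*p,0,z0+.0037),place(C(.0068),*p,0,z0+.005)]
    uv=(proj(n,P)-[x0,y0]+.5)*S-.5; hull=cv2.convexHull(uv.astype(np.float32))
    m=np.zeros((h*S,w*S),np.uint8); cv2.fillPoly(m,[np.round(hull*16).astype(np.int32)],255,cv2.LINE_AA,4)
    return down(m/255.,w,h)
def fit(I,f,p0,step):
    def cost(p):
        m=f(p).ravel(); X=np.c_[m,np.ones_like(m)]; r=I.ravel()-X@np.linalg.lstsq(X,I.ravel(),rcond=None)[0]; return r.std()/I.std()
    sim=np.vstack([p0]+[np.array(p0)+np.eye(len(p0))[i]*step[i] for i in range(len(p0))])
    r=minimize(cost,p0,method="Nelder-Mead",options=dict(initial_simplex=sim,xatol=1e-5,fatol=1e-6)); return r.x,r.fun
def box(n,P,r): u=np.round(proj(n,[P])[0]).astype(int); return (u[0]-r,u[1]-r,2*r+1,2*r+1)
def crop(im,b): return im[b[1]:b[1]+b[3],b[0]:b[0]+b[2]].astype(float)
E
python3 - <<'E'
from fit import *
np.set_printoptions(precision=4,suppress=True)
def key(n,img,P,yaw,zb,r=8):
    im=cv2.imread(img); b=box(n,P,r); I=crop(im,b).mean(2)
    # mask to avoid outside of plate
    return fit(I,lambda p:keymask(n,p,zb,b),[P[0],P[1],yaw],[.003,.003,.05])
def head(n,img,P,r=7):
    im=cv2.imread(img); b=box(n,P,r); I=crop(im,b); I=I[...,2]-I[...,0]
    return fit(I,lambda p:headmask(n,p,.056,b),P[:2],[.003,.003])
c,s=np.cos(.16),np.sin(.16); k0=np.array([.484+.055*c,.2355+.055*s,.002])
for n in("side","top"):
    print(n,"key0",key(n,f"pics/{n}0.png",k0,.16,0,r=7),"head",head(n,f"pics/{n}0.png",np.array([.589,-.016,.0585])))
p=un((622-390,292),(290,190),6.5); k1=atz("side",p,.1013); print(k1)
for zb in(.0985,.0995): print(key("side","pics/side1.png",k1,.04,zb))
print(head("side","pics/side1.png",np.array([.589,-.016,.0585])))
E
```

```text
side key0 (array([0.5354, 0.2426, 0.1926]), np.float64(0.7671406398470526)) head (array([ 0.5873, -0.018 ]), np.float64(0.3964857212225462))
top key0 (array([0.5382, 0.2458, 0.1818]), np.float64(0.2882929890505851)) head (array([ 0.5891, -0.0162]), np.float64(0.2673928962850928))
[ 0.5857 -0.0284  0.1013]
(array([ 0.5821, -0.0293,  0.1174]), np.float64(0.6406292932443688))
(array([ 0.5811, -0.0302,  0.1106]), np.float64(0.6408160698618489))
(array([ 0.587 , -0.0199]), np.float64(0.5105914187863358))
```

```bash
cat >> fit.py <<'E'
BIG=KEY*1.0; 
def keyfit(n,im,P,yaw,zb,r=10,grow=.004):
    b=box(n,P,r); I=crop(im,b).mean(2)
    p0=[P[0],P[1],yaw]
    for _ in range(3):
        up=poly(n,place(KEY,*p0,zb+.002),*b); px=np.linalg.norm(proj(n,[P])[0]-proj(n,[P+[0,grow,0]])[0])
        kk=int(2*px*S)|1; W=cv2.resize(cv2.dilate(up,cv2.getStructuringElement(cv2.MORPH_ELLIPSE,(kk,kk))),(b[2],b[3]),interpolation=cv2.INTER_AREA)>.5
        x,c=fit(I[W],lambda p:keymask(n,p,zb,b)[W],p0,[.002,.002,.04]); p0=x
    return x,c
E
python3 - <<'E'
from fit import *
np.set_printoptions(precision=4,suppress=True)
R=cv2.imread
for n in("side","top"): print(n,keyfit(n,R(f"pics/{n}0.png"),np.array([.538,.245,.002]),.16,0))
for g in(.003,.004,.0055): print(g,keyfit("side",R("pics/side1.png"),np.array([.5857,-.0284,.1014]),.04,.0993,grow=g))
E
```

```text
side (array([0.5354, 0.2425, 0.2163]), np.float64(0.24106510955758567))
top (array([0.5378, 0.2458, 0.1746]), np.float64(0.3875975397622569))
0.003 (array([ 0.5813, -0.03  ,  0.1105]), np.float64(0.3393298424346418))
0.004 (array([ 0.5813, -0.03  ,  0.1117]), np.float64(0.3267410499455683))
0.0055 (array([ 0.5813, -0.03  ,  0.1105]), np.float64(0.3191974541620832))
```

Emit:
send_rows(
  targets=[
    {"x":0.015,"y":0.025,"z":-0.04,"spin":0,"claw":5},
    {"x":0.015,"y":0.025,"z":-0.04,"spin":0,"claw":5},
    {"x":0,"y":0,"z":-0.04,"spin":0,"claw":5},
    {"x":0,"y":0,"z":-0.04,"spin":0,"claw":5},
    {"x":0,"y":0,"z":0,"spin":0,"claw":5},
    {"x":0,"y":0,"z":0,"spin":0,"claw":5},
    {"x":0,"y":0,"z":0,"spin":0,"claw":5},
  ],
)

```text
time_s: 6.8
ee_pos: [0.5343, -0.0201, 0.0818]
eef_rot: [3.141, 0.0, 1.611]
force: [-0.6, 0.3, -1.2]
grip_width: 0.0139
grip_force: 40.0
```

Run:
```python
from fit import *
np.set_printoptions(precision=4,suppress=True)
im=np.mean([camera("side") for _ in range(4)],0); cv2.imwrite("pics/side2.png",im)
o=get_obs(); print(o["ee_pos"],o["eef_rot"],o["time_s"],o["force"])
im=cv2.imread("pics/side2.png")
cv2.imwrite("pics/c4.png",cv2.resize(im[210:280,295:375],None,fx=8,fy=8,interpolation=cv2.INTER_CUBIC))
```

```text
[ 0.5342 -0.02    0.0817] [3.1411 0.0001 1.6106] 7.0 [ 0.0968 -0.3309 -2.0854][ WARN:0@4.035] global loadsave.cpp:1063 imwrite_ Unsupported depth image for selected encoder is fallbacked to CV_8U.
```

View pics/c4.png

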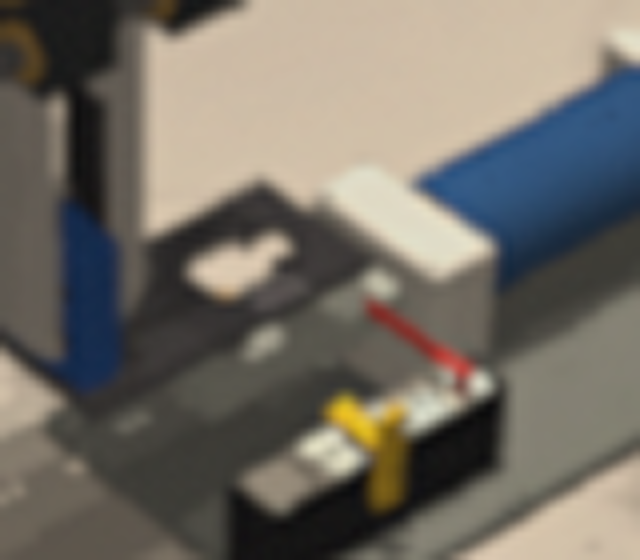

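The side view shows the plate level just above the stud. A sliver of orange head is visible at the near-left rim of the hole (225,293), and the pointer and rider are clear. I'll lower 5 mm to cut the parallax, then fit the hole and the head together.

Emit:
send_rows(
  targets=[
    {"x":0,"y":0,"z":-0.012,"spin":0,"claw":5},
    {"x":0,"y":0,"z":-0.012,"spin":0,"claw":5},
    {"x":0,"y":0,"z":0,"spin":0,"claw":5},
    {"x":0,"y":0,"z":0,"spin":0,"claw":5},
  ],
)

```text
time_s: 7.4
ee_pos: [0.5341, -0.0199, 0.0765]
eef_rot: [-3.141, -0.0, 1.611]
force: [0.3, 0.4, -1.4]
grip_width: 0.0139
grip_force: 40.0
```

```bash
cat > joint.py <<'E'
from fit import *
np.set_printoptions(precision=4,suppress=True)
def joint(im,zb,k0,h0,yaw=.04,free_head=True,n="side",grow=.003):
    P=np.array([*k0,zb+.002]); b=box(n,P,12); I=crop(im,b)
    DB=np.array([[-.015,-.011],[.04,-.011],[.04,.011],[-.015,.011]])
    px=np.linalg.norm(proj(n,[P])[0]-proj(n,[P+[0,grow,0]])[0]); kk=int(2*px*S)|1
    up=poly(n,place(KEY,*k0,yaw,zb+.002),*b)
    W=cv2.resize(cv2.dilate(up,cv2.getStructuringElement(cv2.MORPH_ELLIPSE,(kk,kk))),(b[2],b[3]),interpolation=cv2.INTER_AREA)>.5
    def regs(p):
        k=p[:2]; h=p[2:] if free_head else h0
        hole=poly(n,place(KEY,*k,yaw,zb),*b)*poly(n,place(KEY,*k,yaw,zb+.004),*b)
        Pts=np.r_[place(C(.008),*h,0,.056),place(C(.008),*h,0,.0597),place(C(.0068),*h,0,.061)]
        hull=cv2.convexHull(((proj(n,Pts)-[b[0],b[1]]+.5)*S-.5).astype(np.float32))
        hm=np.zeros_like(hole,np.uint8); cv2.fillPoly(hm,[np.round(hull*16).astype(np.int32)],255,cv2.LINE_AA,4); hm=hm/255.
        db=poly(n,place(DB,*h,.04,.048),*b)
        return [down(m,b[2],b[3]) for m in(hole*hm,hole*(1-hm)*db,hole*(1-hm)*(1-db))]
    def cost(p):
        X=np.c_[tuple(r[W] for r in regs(p))+(np.ones(W.sum()),)]; Y=I[W]
        return (Y-X@np.linalg.lstsq(X,Y,rcond=None)[0]).std()/Y.std()+ (0 if not free_head else 20*np.sum((p[2:]-h0)**2)/.001)
    p0=np.r_[k0,h0] if free_head else np.array(k0)
    best=None
    for dx in(-.002,.002):
        for dy in(-.002,.002):
            q=p0.copy(); q[0]+=dx; q[1]+=dy
            r=minimize(cost,q,method="Nelder-Mead",options=dict(initial_simplex=np.vstack([q]+[q+e*.002 for e in np.eye(len(q))]),xatol=2e-5,fatol=1e-5))
            if best is None or r.fun<best.fun: best=r
    return best.x,best.fun
E
python3 - <<'E'
from joint import *
im=np.mean([camera("side") for _ in range(4)],0).round().astype(np.uint8); cv2.imwrite("pics/side3.png",im)
o=get_obs(); print(o["ee_pos"],o["eef_rot"],o["time_s"],o["force"])
h0=np.array([.5873,-.0182])
for z in(.0681,):print("im2",joint(cv2.imread("pics/side2.png"),z,[.5878,-.0204],h0),joint(cv2.imread("pics/side2.png"),z,[.5878,-.0204],h0,free_head=False))
zb=o["ee_pos"][2]-.0136
for z in(zb,zb-.001):print("im3",joint(im,z,[.5878,-.0204],h0),joint(im,z,[.5878,-.0204],h0,free_head=False))
cv2.imwrite("pics/c5.png",cv2.resize(im[228:258,310:350],None,fx=18,fy=18,interpolation=cv2.INTER_CUBIC))
E
```

```text
[ 0.5341 -0.0199  0.0767] [3.1415 0.     1.6107] 7.6 [ 0.4351 -0.4648 -1.4976]
im2 (array([ 0.5886, -0.0175,  0.5871, -0.0185]), np.float64(0.29194918116964114)) (array([ 0.5885, -0.0174]), np.float64(0.2952530071577751))
im3 (array([ 0.5884, -0.0171,  0.5873, -0.0182]), np.float64(0.3000661630490436)) (array([ 0.5886, -0.0171]), np.float64(0.3001346536054905))
im3 (array([ 0.5894, -0.0162,  0.5873, -0.0183]), np.float64(0.2855103028464942)) (array([ 0.5894, -0.0162]), np.float64(0.28555121725508953))
```

View pics/c5.png

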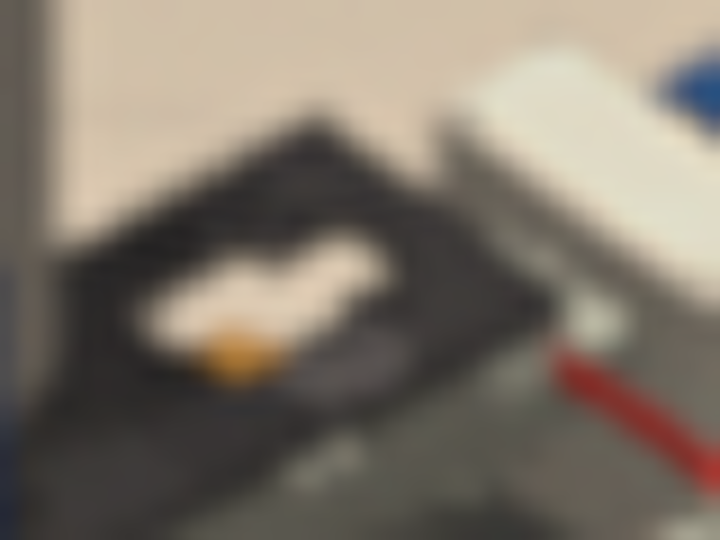

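The joint fit puts the hole about 1 mm ahead of the stud along both +x and +y. I'll correct that and lower in small steps, watching the force.

Emit:
send_rows(
  targets=[
    {"x":-0.004,"y":-0.0045,"z":0,"spin":0,"claw":5},
    {"x":0,"y":0,"z":-0.005,"spin":0,"claw":5},
    {"x":0,"y":0,"z":-0.005,"spin":0,"claw":5},
    {"x":0,"y":0,"z":-0.003,"spin":0,"claw":5},
    {"x":0,"y":0,"z":0,"spin":0,"claw":5},
  ],
)

```text
time_s: 8.1
ee_pos: [0.5333, -0.0208, 0.0739]
eef_rot: [-3.141, -0.0, 1.611]
force: [0.2, -0.5, -1.1]
grip_width: 0.0138
grip_force: 40.0
```

Emit:
send_rows(
  targets=[
    {"x":0,"y":0,"z":-0.004,"spin":0,"claw":5},
    {"x":0,"y":0,"z":0,"spin":0,"claw":5},
  ],
)

```text
time_s: 8.3
ee_pos: [0.5333, -0.0208, 0.0731]
eef_rot: [-3.142, -0.0, 1.611]
force: [0.5, -0.7, -1.2]
grip_width: 0.0134
grip_force: 40.0
```

Emit:
send_rows(
  targets=[
    {"x":0,"y":0,"z":-0.004,"spin":0,"claw":5},
    {"x":0,"y":0,"z":-0.004,"spin":0,"claw":5},
    {"x":0,"y":0,"z":0,"spin":0,"claw":5},
  ],
)

```text
time_s: 8.6
ee_pos: [0.5333, -0.0208, 0.0715]
eef_rot: [-3.141, -0.0, 1.611]
force: [0.9, 0.3, -2.0]
grip_width: 0.0138
grip_force: 40.0
```

Emit:
send_rows(
  targets=[
    {"x":0,"y":0,"z":-0.005,"spin":0,"claw":5},
    {"x":0,"y":0,"z":-0.005,"spin":0,"claw":5},
    {"x":0,"y":0,"z":0,"spin":0,"claw":5},
  ],
)

```text
time_s: 8.9
ee_pos: [0.5332, -0.0208, 0.0695]
eef_rot: [-3.141, -0.0, 1.611]
force: [-0.2, -0.4, -0.7]
grip_width: 0.0139
grip_force: 40.0
```

Emit:
send_rows(
  targets=[
    {"x":0,"y":0,"z":-0.005,"spin":0,"claw":5},
    {"x":0,"y":0,"z":-0.005,"spin":0,"claw":5},
    {"x":0,"y":0,"z":-0.005,"spin":0,"claw":5},
    {"x":0,"y":0,"z":0,"spin":0,"claw":5},
  ],
)

```text
time_s: 9.3
ee_pos: [0.5332, -0.0208, 0.0665]
eef_rot: [-3.141, -0.0, 1.611]
force: [0.2, -0.8, -2.2]
grip_width: 0.0142
grip_force: 40.0
```

Emit:
send_rows(
  targets=[
    {"x":0,"y":0,"z":-0.005,"spin":0,"claw":5},
    {"x":0,"y":0,"z":-0.005,"spin":0,"claw":5},
    {"x":0,"y":0,"z":-0.005,"spin":0,"claw":5},
    {"x":0,"y":0,"z":0,"spin":0,"claw":5},
  ],
)

```text
time_s: 9.7
ee_pos: [0.5332, -0.0208, 0.0635]
eef_rot: [-3.141, -0.0, 1.611]
force: [-0.0, -0.1, -1.6]
grip_width: 0.0138
grip_force: 40.0
```

Emit:
send_rows(
  targets=[
    {"x":-0.01,"y":-0.0004,"z":0,"spin":0,"claw":5},
    {"x":-0.01,"y":-0.0004,"z":0,"spin":0,"claw":5},
    {"x":-0.01,"y":-0.0004,"z":0,"spin":0,"claw":5},
    {"x":-0.01,"y":-0.0004,"z":0,"spin":0,"claw":5},
    {"x":-0.01,"y":-0.0004,"z":0,"spin":0,"claw":5},
    {"x":-0.01,"y":-0.0004,"z":0,"spin":0,"claw":5},
    {"x":-0.01,"y":-0.0004,"z":0,"spin":0,"claw":5},
    {"x":0,"y":0,"z":0,"spin":0,"claw":5},
  ],
)

```text
time_s: 10.5
ee_pos: [0.5191, -0.0214, 0.0637]
eef_rot: [-3.141, -0.0, 1.611]
force: [0.5, 1.1, -1.8]
grip_width: 0.0138
grip_force: 40.0
```

Emit:
send_rows(
  targets=[
    {"x":-0.01,"y":-0.0004,"z":0,"spin":0,"claw":5},
    {"x":-0.01,"y":-0.0004,"z":0,"spin":0,"claw":5},
    {"x":-0.01,"y":-0.0004,"z":0,"spin":0,"claw":5},
    {"x":0,"y":0,"z":0,"spin":0,"claw":5},
    {"x":0,"y":0,"z":0,"spin":0,"claw":5},
  ],
)

```text
time_s: 11.0
ee_pos: [0.5134, -0.0217, 0.0637]
eef_rot: [3.141, 0.0, 1.611]
force: [1.7, -0.3, -2.7]
grip_width: 0.0138
grip_force: 40.0
```

```bash
cat > draw.py <<'E'
from joint import *
def red(im): im=im.astype(np.float32); return np.clip(im[...,2]-np.maximum(im[...,1],im[...,0])-25,0,None)
G=np.array([np.cos(.04),np.sin(.04),0])
tip0=np.array([.6305,-.0637,.046])-[.002,.002,0]
def drawn(im,ref=cv2.imread("pics/side3.png")):
    a,b=red(ref),red(im); best=[]
    u0=proj("side",[tip0])[0]; Y,X=np.mgrid[0:480,0:640]
    m=np.abs(Y-u0[1])+np.abs(X-u0[0])<40
    a=a*m; b=b*m
    ds=np.arange(-.004,.05,.0002); e=[]
    for d in ds:
        s=proj("side",[tip0-G*d])[0]-u0
        w=cv2.warpAffine(a,np.float32([[1,0,s[0]],[0,1,s[1]]]),(640,480)); e.append(np.sum((w-b)**2))
    i=int(np.argmin(e)); return ds[i],e[i]/np.sum(a**2)
def look(name):
    im=np.mean([camera("side") for _ in range(2)],0).round().astype(np.uint8); cv2.imwrite(f"pics/{name}.png",im)
    o=get_obs(); print("drawn",drawn(im),o["ee_pos"],o["force"],o["time_s"]); return im
E
python3 - <<'E'
from draw import *
im=look("side4")
print(drawn(cv2.imread("pics/side0.png")))
E
```

```text
drawn (np.float64(0.0020000000000000026), np.float32(0.6127783)) [ 0.5134 -0.0217  0.0637] [ 1.8209  0.5497 -1.9974] 11.1
(np.float64(1.734723475976807e-18), np.float32(0.74056417))
```

Emit:
send_rows(
  targets=[
    {"x":-0.01,"y":-0.0004,"z":0,"spin":0,"claw":5},
    {"x":-0.01,"y":-0.0004,"z":0,"spin":0,"claw":5},
    {"x":-0.01,"y":-0.0004,"z":0,"spin":0,"claw":5},
    {"x":-0.01,"y":-0.0004,"z":0,"spin":0,"claw":5},
    {"x":-0.01,"y":-0.0004,"z":0,"spin":0,"claw":5},
    {"x":-0.01,"y":-0.0004,"z":0,"spin":0,"claw":5},
    {"x":-0.01,"y":-0.0004,"z":0,"spin":0,"claw":5},
    {"x":-0.01,"y":-0.0004,"z":0,"spin":0,"claw":5},
    {"x":-0.01,"y":-0.0004,"z":0,"spin":0,"claw":5},
    {"x":-0.01,"y":-0.0004,"z":0,"spin":0,"claw":5},
    {"x":-0.01,"y":-0.0004,"z":0,"spin":0,"claw":5},
    {"x":0,"y":0,"z":0,"spin":0,"claw":5},
    {"x":0,"y":0,"z":0,"spin":0,"claw":5},
  ],
)

```text
time_s: 12.4
ee_pos: [0.4915, -0.0226, 0.0638]
eef_rot: [3.141, 0.0, 1.611]
force: [6.5, -0.4, -4.0]
grip_width: 0.0141
grip_force: 40.0
```

Run:
```python
from draw import *
im=look("side5")
t=camera("top"); cv2.imwrite("pics/top5.png",t)
c=lambda im,x,y,w,h,k: cv2.resize(im[y:y+h,x:x+w],None,fx=k,fy=k,interpolation=cv2.INTER_CUBIC)
cv2.imwrite("pics/c6.png",np.hstack([c(im,315,225,50,60,9)[:, :400],c(t,305,195,40,60,9)]))
```

```text
drawn (np.float64(0.02340000000000001), np.float32(0.77262354)) [ 0.4915 -0.0226  0.0638] [ 6.2495 -0.5268 -4.7407] 12.5
```

View pics/c6.png

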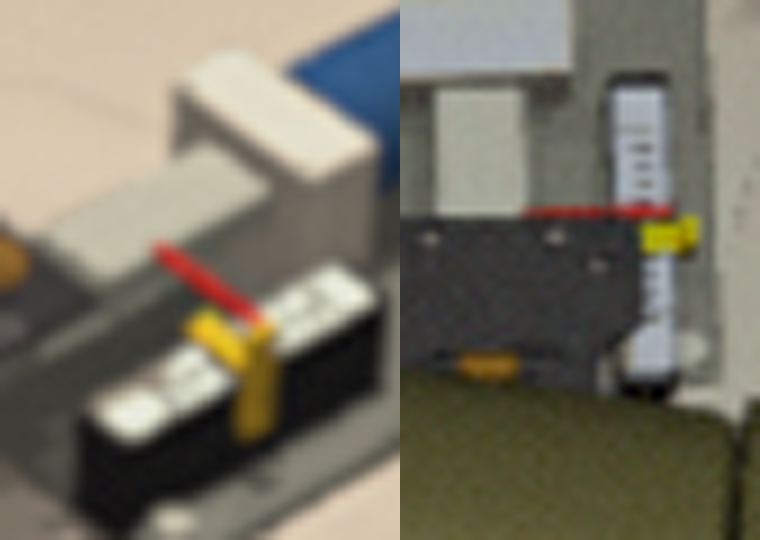

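Pointer centre is at row ≈211 and rider bar centre at ≈236 in the top crop, so about 6 mm remain. I'll pull 5.6 mm more and check.

Emit:
send_rows(
  targets=[
    {"x":-0.008,"y":-0.0003,"z":0,"spin":0,"claw":5},
    {"x":-0.008,"y":-0.0003,"z":0,"spin":0,"claw":5},
    {"x":-0.007,"y":-0.0003,"z":0,"spin":0,"claw":5},
    {"x":-0.005,"y":-0.0002,"z":0,"spin":0,"claw":5},
    {"x":0,"y":0,"z":0,"spin":0,"claw":5},
  ],
)

```text
time_s: 13.05
ee_pos: [0.486, -0.0228, 0.0638]
eef_rot: [3.14, 0.0, 1.611]
force: [8.0, -0.1, -4.7]
grip_width: 0.0138
grip_force: 40.0
```

Run:
```python
from draw import *
im=look("side6")
t=camera("top"); cv2.imwrite("pics/top6.png",t)
c=lambda im,x,y,w,h,k: cv2.resize(im[y:y+h,x:x+w],None,fx=k,fy=k,interpolation=cv2.INTER_CUBIC)
cv2.imwrite("pics/c7.png",np.hstack([c(im,315,225,50,60,9)[:, :400],c(t,305,195,40,60,9)]))
```

```text
drawn (np.float64(0.028800000000000017), np.float32(0.91682833)) [ 0.4861 -0.0228  0.0638] [ 6.6439 -0.4478 -4.7428] 13.15
```

View pics/c7.png

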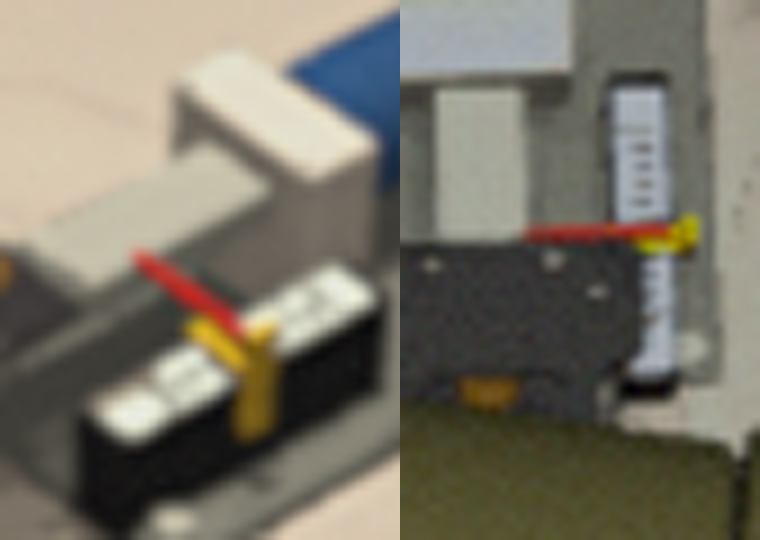

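The pointer now lies over the rider bar, about 1 mm short (row 231 against 236). I'll move 0.9 mm and hold.

Emit:
send_rows(
  targets=[
    {"x":-0.0045,"y":-0.0002,"z":0,"spin":0,"claw":5},
    {"x":0,"y":0,"z":0,"spin":0,"claw":5},
    {"x":0,"y":0,"z":0,"spin":0,"claw":5},
    {"x":0,"y":0,"z":0,"spin":0,"claw":5},
    {"x":0,"y":0,"z":0,"spin":0,"claw":5},
    {"x":0,"y":0,"z":0,"spin":0,"claw":5},
    {"x":0,"y":0,"z":0,"spin":0,"claw":5},
    {"x":0,"y":0,"z":0,"spin":0,"claw":5},
    {"x":0,"y":0,"z":0,"spin":0,"claw":5},
    {"x":0,"y":0,"z":0,"spin":0,"claw":5},
    {"x":0,"y":0,"z":0,"spin":0,"claw":5},
    {"x":0,"y":0,"z":0,"spin":0,"claw":5},
    {"x":0,"y":0,"z":0,"spin":0,"claw":5},
    {"x":0,"y":0,"z":0,"spin":0,"claw":5},
    {"x":0,"y":0,"z":0,"spin":0,"claw":5},
    {"x":0,"y":0,"z":0,"spin":0,"claw":5},
    {"x":0,"y":0,"z":0,"spin":0,"claw":5},
    {"x":0,"y":0,"z":0,"spin":0,"claw":5},
    {"x":0,"y":0,"z":0,"spin":0,"claw":5},
  ],
)

```text
time_s: 15.1
ee_pos: [0.4852, -0.0228, 0.0638]
eef_rot: [3.14, 0.0, 1.611]
force: [7.8, 0.2, -5.6]
grip_width: 0.0136
grip_force: 40.0
```

Emit:
send_rows(
  targets=[
    {"x":0.01,"y":0.0004,"z":0,"spin":0,"claw":5},
    {"x":0.01,"y":0.0004,"z":0,"spin":0,"claw":5},
    {"x":0.01,"y":0.0004,"z":0,"spin":0,"claw":5},
    {"x":0.01,"y":0.0004,"z":0,"spin":0,"claw":5},
    {"x":0.01,"y":0.0004,"z":0,"spin":0,"claw":5},
    {"x":0.01,"y":0.0004,"z":0,"spin":0,"claw":5},
    {"x":0.01,"y":0.0004,"z":0,"spin":0,"claw":5},
    {"x":0.01,"y":0.0004,"z":0,"spin":0,"claw":5},
    {"x":0.01,"y":0.0004,"z":0,"spin":0,"claw":5},
    {"x":0.01,"y":0.0004,"z":0,"spin":0,"claw":5},
    {"x":0.01,"y":0.0004,"z":0,"spin":0,"claw":5},
    {"x":0.01,"y":0.0004,"z":0,"spin":0,"claw":5},
    {"x":0.01,"y":0.0004,"z":0,"spin":0,"claw":5},
    {"x":0.01,"y":0.0004,"z":0,"spin":0,"claw":5},
    {"x":0.01,"y":0.0004,"z":0,"spin":0,"claw":5},
    {"x":0.005,"y":0.0002,"z":0,"spin":0,"claw":5},
    {"x":0,"y":0,"z":0,"spin":0,"claw":5},
    {"x":0,"y":0,"z":0,"spin":0,"claw":5},
  ],
)

```text
time_s: 16.9
ee_pos: [0.5155, -0.0215, 0.0635]
eef_rot: [-3.141, -0.0, 1.611]
force: [0.0, -0.0, -1.3]
grip_width: 0.0138
grip_force: 40.0
```

Run:
```python
from draw import *
im=look("side7")
```

```text
drawn (np.float64(1.734723475976807e-18), np.float32(0.44240272)) [ 0.5156 -0.0215  0.0636] [ 0.0543 -0.9798 -1.4485] 17.0
```

The gauge is back at zero with the force gone. I'll move on to the large end and lift.

Emit:
send_rows(
  targets=[
    {"x":0.01,"y":0.0004,"z":0,"spin":0,"claw":5},
    {"x":0.01,"y":0.0004,"z":0,"spin":0,"claw":5},
    {"x":0.01,"y":0.0004,"z":0,"spin":0,"claw":5},
    {"x":0.01,"y":0.0004,"z":0,"spin":0,"claw":5},
    {"x":0.01,"y":0.0004,"z":0,"spin":0,"claw":5},
    {"x":0.01,"y":0.0004,"z":0,"spin":0,"claw":5},
    {"x":0.01,"y":0.0004,"z":0,"spin":0,"claw":5},
    {"x":0.01,"y":0.0004,"z":0,"spin":0,"claw":5},
    {"x":0.0085,"y":0.0003,"z":0,"spin":0,"claw":5},
    {"x":0,"y":0,"z":0,"spin":0,"claw":5},
    {"x":0,"y":0,"z":0,"spin":0,"claw":5},
  ],
)

```text
time_s: 18.1
ee_pos: [0.5335, -0.0209, 0.0636]
eef_rot: [-3.141, 0.0, 1.611]
force: [-0.4, 0.6, -2.2]
grip_width: 0.0139
grip_force: 40.0
```

Emit:
send_rows(
  targets=[
    {"x":0,"y":0,"z":0.005,"spin":0,"claw":5},
    {"x":0,"y":0,"z":0.01,"spin":0,"claw":5},
    {"x":0,"y":0,"z":0.01,"spin":0,"claw":5},
    {"x":0,"y":0,"z":0.01,"spin":0,"claw":5},
    {"x":0,"y":0,"z":0,"spin":0,"claw":5},
  ],
)

```text
time_s: 18.6
ee_pos: [0.5337, -0.0209, 0.071]
eef_rot: [3.141, 0.0, 1.611]
force: [0.1, 0.0, -1.3]
grip_width: 0.0136
grip_force: 40.0
```

Emit:
send_rows(
  targets=[
    {"x":0,"y":0,"z":0.08,"spin":0,"claw":5},
    {"x":0,"y":0,"z":0.1,"spin":0,"claw":5},
    {"x":0,"y":0,"z":0.1,"spin":0,"claw":5},
    {"x":0,"y":0,"z":0.1,"spin":0,"claw":5},
    {"x":0,"y":0,"z":0.1,"spin":0,"claw":5},
    {"x":0,"y":0,"z":0,"spin":0,"claw":5},
  ],
)

```text
time_s: 19.2
ee_pos: [0.5345, -0.021, 0.169]
eef_rot: [3.137, 0.001, 1.611]
force: [0.8, 0.6, -2.4]
grip_width: 0.0138
grip_force: 40.0
```

Emit:
send_rows(
  targets=[
    {"x":-0.045,"y":-0.055,"z":0,"spin":0,"claw":5},
    {"x":-0.08,"y":-0.1,"z":0,"spin":0,"claw":5},
    {"x":-0.08,"y":-0.1,"z":0,"spin":0,"claw":5},
    {"x":-0.08,"y":-0.1,"z":0,"spin":0,"claw":5},
    {"x":-0.08,"y":-0.1,"z":0,"spin":0,"claw":5},
    {"x":-0.08,"y":-0.1,"z":0,"spin":0,"claw":5},
    {"x":-0.08,"y":-0.1,"z":0,"spin":0,"claw":5},
    {"x":-0.08,"y":-0.1,"z":0,"spin":0,"claw":5},
    {"x":-0.08,"y":-0.1,"z":0,"spin":0,"claw":5},
    {"x":-0.08,"y":-0.1,"z":0,"spin":0,"claw":5},
    {"x":-0.08,"y":-0.1,"z":0,"spin":0,"claw":5},
    {"x":-0.08,"y":-0.1,"z":0,"spin":0,"claw":5},
    {"x":-0.045,"y":-0.05,"z":0,"spin":0,"claw":5},
    {"x":0,"y":0,"z":0,"spin":0,"claw":5},
    {"x":0,"y":0,"z":0,"spin":0,"claw":5},
  ],
)

```text
time_s: 20.7
ee_pos: [0.339, -0.2616, 0.1659]
eef_rot: [-3.141, -0.001, 1.61]
force: [0.1, -0.8, -1.6]
grip_width: 0.0139
grip_force: 40.0
```

Emit:
send_rows(
  targets=[
    {"x":0,"y":0,"z":-0.08,"spin":0,"claw":5},
    {"x":0,"y":0,"z":-0.12,"spin":0,"claw":5},
    {"x":0,"y":0,"z":-0.12,"spin":0,"claw":5},
    {"x":0,"y":0,"z":-0.12,"spin":0,"claw":5},
    {"x":0,"y":0,"z":-0.12,"spin":0,"claw":5},
    {"x":0,"y":0,"z":-0.08,"spin":0,"claw":5},
    {"x":0,"y":0,"z":-0.04,"spin":0,"claw":5},
    {"x":0,"y":0,"z":-0.03,"spin":0,"claw":5},
    {"x":0,"y":0,"z":-0.01,"spin":0,"claw":5},
    {"x":0,"y":0,"z":0,"spin":0,"claw":5},
    {"x":0,"y":0,"z":0,"spin":0,"claw":5},
  ],
)

```text
time_s: 21.8
ee_pos: [0.3398, -0.262, 0.0232]
eef_rot: [3.141, 0.001, 1.611]
force: [0.0, 0.4, -0.9]
grip_width: 0.0135
grip_force: 40.0
```

Emit:
send_rows(
  targets=[
    {"x":0,"y":0,"z":-0.01,"spin":0,"claw":5},
    {"x":0,"y":0,"z":-0.01,"spin":0,"claw":5},
    {"x":0,"y":0,"z":-0.006,"spin":0,"claw":5},
    {"x":0,"y":0,"z":0,"spin":0,"claw":5},
    {"x":0,"y":0,"z":0,"spin":0,"claw":5},
  ],
)

```text
time_s: 22.3
ee_pos: [0.3395, -0.2619, 0.0175]
eef_rot: [3.142, 0.0, 1.611]
force: [-2.3, -0.5, 1.5]
grip_width: 0.0138
grip_force: 40.0
```

Emit:
send_rows(
  targets=[
    {"x":0,"y":0,"z":0,"spin":0,"claw":18},
    {"x":0,"y":0,"z":0,"spin":0,"claw":28},
    {"x":0,"y":0,"z":0,"spin":0,"claw":28},
    {"x":0,"y":0,"z":0,"spin":0,"claw":28},
    {"x":0,"y":0,"z":0.05,"spin":0,"claw":28},
    {"x":0,"y":0,"z":0.1,"spin":0,"claw":28},
    {"x":0,"y":0,"z":0.1,"spin":0,"claw":28},
    {"x":0,"y":0,"z":0.15,"spin":0,"claw":28},
    {"x":0,"y":0,"z":0.15,"spin":0,"claw":28},
    {"x":0,"y":0,"z":0.15,"spin":0,"claw":28},
    {"x":0,"y":0,"z":0.1,"spin":0,"claw":28},
    {"x":0,"y":0,"z":0,"spin":0,"claw":28},
  ],
)

```text
time_s: 23.5
ee_pos: [0.3403, -0.2625, 0.1804]
eef_rot: [3.138, 0.004, 1.611]
force: [0.2, 0.3, -1.3]
grip_width: 0.0282
grip_force: 0.0
```

Emit:
send_rows(
  targets=[
    {"x":0.05,"y":0.15,"z":0,"spin":0,"claw":28},
    {"x":0.05,"y":0.15,"z":0,"spin":0,"claw":28},
    {"x":0.05,"y":0.15,"z":0,"spin":0,"claw":28},
    {"x":0.05,"y":0.15,"z":0,"spin":0,"claw":28},
    {"x":0.05,"y":0.15,"z":0,"spin":0,"claw":28},
    {"x":0.05,"y":0.15,"z":0,"spin":0,"claw":28},
    {"x":0.05,"y":0.15,"z":0,"spin":0,"claw":28},
    {"x":0.05,"y":0.15,"z":0,"spin":0,"claw":28},
    {"x":0.05,"y":0.15,"z":0,"spin":0,"claw":28},
    {"x":0.05,"y":0.15,"z":0,"spin":0,"claw":28},
    {"x":0,"y":0,"z":0,"spin":0,"claw":28},
  ],
)

```text
time_s: 24.6
ee_pos: [0.4396, 0.0406, 0.1766]
eef_rot: [-3.14, -0.0, 1.614]
force: [0.0, -0.3, 0.0]
grip_width: 0.0278
grip_force: 0.0
```

Run:
```python
from h import *
t=camera("top"); cv2.imwrite("pics/top8.png",t)
cv2.imwrite("pics/c8.png",cv2.resize(t[150:370,280:480],None,fx=2.7,fy=2.7,interpolation=cv2.INTER_CUBIC))
```

```text
(no output)
```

View pics/c8.png

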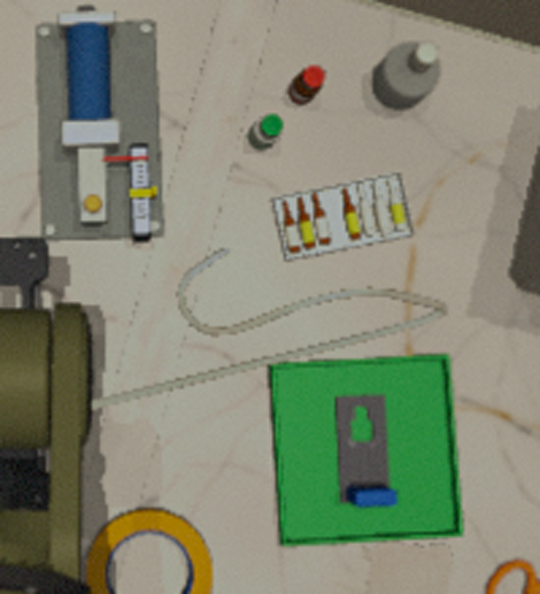

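The bracket stands flat in the middle of the tray (crop ≈(362,450)). The gauge is at zero, the rider and bystanders are unmoved, and the arm is clear, so I'm handing in.

```bash
python3 -c "
from station import *
print(hand_in())"
```

```text
the job is handed in; nothing more can be done
None
```

The bracket was locked on the stud, pulled level with the rider and held for about 2 s, eased back to zero, lifted off and set upright in the green tray; the job is handed in, but no verdict came back.

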